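# Reload the feed magazine of the terminal-strip tester

### The job

Reload the terminal-strip tester: draw the sprung follower of its feed magazine back until its plunger catches and holds it by itself, and lay the two loose white terminal strips flat in the track, crosswise, screws up, between the stop and the follower. Then take the plunger out of its catch and ease the follower forward by hand - do not let it snap - until it presses the two strips against the stop, and let go; leave the other things on the bench alone.

Things in the scene. Friction and masses are not known exactly. Their poses are not given: they have to be found in the camera images.
- magazine: Feed magazine fixed to the bench, grey base 236 mm long (its x), 104 mm wide (y). Origin: centre of the underside, on the bench top; z up, +x = feed direction. Track floor 10 mm above the origin, 80 mm wide between rails (y -40 to +40 mm); sheet guides above the rails flare outward from z = 20 mm to 46 mm from the middle at z = 31 mm. Four screwed feet, 9 mm high, reach y = +-70 mm at x = +-96 mm.
- stop_face (a point): Foot of the inner face of the stop, the steel plate across the feed end of the track: at x = +95 mm, y = 0, z = 10 mm (track floor) of the magazine. The stop and the grey test head behind it, out to x = 118 mm, are 28 mm high above the bench, its sockets 30 mm.
- follower (a joint): Travel (m) of the black follower block: 0 = face against the stop, grows as it is drawn back to -x of the magazine, end of travel 0.138. Its face stands at x = 95 mm - travel and is 77 mm wide, top 34 mm above the bench (block 32 mm); block and spring drum reach 63 mm behind the face. A constant-force spring pulls it to the stop with about 7 N. Pressing the two strips home it rests at 0.036.
- knob (a point): Centre of the black upright knob (cylinder, 25 mm diameter, 20 mm high) of the indexing plunger on the follower, 20 mm behind its face, y = 0. Centre 66 mm above the bench while the pin rides on the track floor, 58 mm when it has dropped into the catch. Below it a sleeve, 18 mm wide, ends 44 mm above the bench. Friction of fingers leaning on the knob can keep it from dropping; draw it lightly down.
- plunger (a joint): Height (m) of plunger and knob: 0 = 8 mm pin riding on the bar in the track floor, -0.008 = dropped into the bar's one hole (12 mm long), which holds the follower; at most +0.008. Its spring presses it down with about 8 N. The hole lies at y = 0, covered by the follower when it counts; its place is adjustable and not given: it catches at a travel between 0.106 and 0.131, found by feel. Lift 8 mm or more to free.
- strip_1: White terminal strip, 18 mm (its x) by 72 mm (its y) by 17 mm high, about 50 g, a row of six screw blocks on a flat foot; lies loose on the bench, screws up. Origin at the centre of its underside, z up. Both strips and both ways round are alike.
- strip_2: The other white terminal strip, same as strip_1.
- water_bath: The tall water bath along the back of the bench, fixed: 364 mm deep (its x), 742 mm wide (its y), 283 mm high, origin at the centre of its underside, front towards -x. Not part of the job; keep wrist and gripper clear of its front, which stands close behind the magazine and the strips.
- spanner: Bystander: open spanner, 43 x 154 x 7 mm, long along its y.
- hex_key: Bystander: hexagon key, 28 x 75 x 6 mm, long along its y, lies between the strips.
- thermo_case: Bystander: thermometer in its clear case, 16 x 163 x 16 mm, long along its y, behind the magazine.
- pencil_probe: Bystander: red and black test probe, 11 x 128 x 11 mm, long along its y, in front of the magazine.
Not all that is in view belongs to the job. Leave any brown look-alike of the strip_1 alone.

How it is judged (in metres and radians):
On the way, in this order (a step that is already met when the one before it is completed fails the run):
1. The follower is drawn back and held by its catch alone, nothing touching it (value of joint follower above 0.105 m and contact force between the fingers and magazine below 0.2 N and velocity of joint follower above -0.01 m/s), for 0.3 s.
2. Both strips lie flat and crosswise in the track, let go, while the follower is still held back (value of joint follower above 0.105 m and contact force between the fingers and magazine below 0.2 N and z of strip_1 in the frame of magazine between 0.008 and 0.0125 m and angle between each of strip_1, strip_2's own z axis and vertical below 0.07 rad and y of strip_1 in the frame of magazine between -0.006 and 0.006 m and angle between the y axis of each of strip_1, strip_2 and the y axis of magazine, either way round below 0.12 rad and x of strip_1 in the frame of magazine between -0.03 and 0.088 m and linear speed of each of strip_1, strip_2 below 0.02 m/s and z of strip_2 in the frame of magazine between 0.008 and 0.0125 m and y of strip_2 in the frame of magazine between -0.006 and 0.006 m and x of strip_2 in the frame of magazine between -0.03 and 0.088 m), for 0.2 s.
At the end, for the whole second after the job is handed in: Both strips lie flat on the track floor (within 2.5 mm, tilt under 4 degrees), crosswise (within 7 degrees, centred within 6 mm), one behind the other against the stop; the follower is at rest against them (travel 0.033 to 0.040) and nothing is held (z of strip_1 in the frame of magazine between 0.008 and 0.0125 m and angle between each of strip_1, strip_2's own z axis and vertical below 0.07 rad and y of strip_1 in the frame of magazine between -0.006 and 0.006 m and angle between the y axis of each of strip_1, strip_2 and the y axis of magazine, either way round below 0.12 rad and x of strip_1 in the frame of magazine between -0.03 and 0.088 m and linear speed of each of strip_1, strip_2 below 0.02 m/s and x of each of strip_1, strip_2 in the frame of magazine above 0.064 m and z of strip_2 in the frame of magazine between 0.008 and 0.0125 m and y of strip_2 in the frame of magazine between -0.006 and 0.006 m and x of strip_2 in the frame of magazine between -0.03 and 0.088 m and value of joint follower between 0.033 and 0.04 m and contact force between the fingers and magazine below 0.2 N and velocity of joint follower between -0.005 and 0.005 m/s); the robot touches nothing.
It fails at once if The follower snaps forward (faster than 0.3 m/s) instead of being eased (value of joint follower below 0.1 m and velocity of joint follower below -0.3 m/s).
It fails at once if A bystander is shifted by more than 30 mm (distance of any of spanner, hex_key, thermo_case, pencil_probe from where it was at the start of the episode above 0.03 m).
It also fails if it takes over 72 s, if anything falls off the work surface, if the arm or the gripper's body presses on something with over 40 N, if the wrist force passes 120 N, or if a joint passes its speed limit or range.

### The arm

A 6-joint arm with a two-finger parallel gripper is mounted at the origin on a cart in front of the work surface, level with it; the furniture and walls round the work are solid. World frame = base frame: x ahead of the robot, y to its left, z up, the work surface at z = 0. Lengths are in mm, angles in rad, forces in N, time in s.
With the tool pointing down it reaches from about 275 to 1000 mm from the base axis. Payload 8.4 kg.
Tool frame: the origin (TCP) lies midway between the tips of the shut fingers; the grasp point (between the pads) lies 19 mm behind it; z points along the fingers, y is the line along which they close (so a half turn about z gives the same grasp; the last joint's range is limited). The gripper opens to 85 mm and grips with 20 to 120 N. Pads are 22 mm wide; open, the fingers measure 114 mm over their backs; the gripper's body (76 mm by 85 mm) begins 54 mm behind the grasp point. The pads swing forward as they close: fully open they stand 13 mm farther back than shut.
Start: joints at [1.151, 0.353, 1.633, -0, 1.155, -0.002], TCP at [253.593, 571.243, 231.281] pointing down, gripper open.
Joint ranges: [-2.63, 2.63], [-0.92, 2.1], [0.06, 2.66], [-1.3, 4.44], [0, 2.69], [-3.02, 3.02]. Speed limits (rad/s): [2.22, 2.22, 2.79, 3.14, 3.14, 3.14].

### API

Orientations are given as [roll, pitch, yaw] about the fixed x, y, z axes, in that order (R = Rz(yaw) Ry(pitch) Rx(roll)).
In Python, from rig import telemetry, optics, r gives the robot as it stands.
- The arm moves only by the tool play_rows, never from a script. Its arguments are lists of equal length, an entry for each row: "dp": the shift along the tool's x, y, z in units of 40 mm (1.0 is 40 mm), a list of three; "rot": the turn, a rotation vector about the tool's x, y, z in units of 6 degrees (1.0 is 6 degrees), a list of three. In form: {"dp": [[tx, ty, tz], ...], "rot": [[ax, ay, az], ...]}. A call has 1 to 5 rows; each row is the pose to reach, as a shift and turn from the pose commanded when the call began, along the tool's axes at that moment; what a row does not reach only later rows make up. A row lasts 1/12 s, in which the tool goes at most 41.7 mm and 7.16 degrees, less where a joint would pass 70% of its speed; a pose out of reach is approached as far as the arm can. A call with a gripper value outside its range is refused whole. "fingers" is the opening, from 0 (shut) to 1 (fully open), set as the call begins (left out, the last holds). The fingers move at their own pace and stop on an object; "grip_force" is the grip in N (left out, the last holds). Time passes only in rows, so rows that repeat a pose let the fingers close. It gives the time, the measured TCP pose, the force, the opening and the grip force at its end, in the units of the state.
- telemetry.sense(): the state, without advancing time (a new reading comes with each control period).
- optics.grab_frame(name): name is "scene" or "top"; returns a dict with "color" (384x512x3 uint8, red, green, blue), "mtx" (3x3 intrinsics, pixels), "D" ([k1, k2, p1, p2, k3] as OpenCV has them; the pictures are not rectified), "R" (3x3) and "t" (3): a world point X has camera coordinates R X + t. Camera axes: x right, y down, z forward; pixel columns grow to the right and rows downward; lengths in mm; the calibration is good to about 2 mm. A picture is of the moment at which its call begins. There is no depth.
- r.sign_off(): hands the job in; it is judged then, once.
The state is a dict: "clock": time; "qpos": joint angles; "qvel": joint speeds; "joint_efforts": joint torques, N m; "eef_pos": TCP position; "tcp_rot": TCP orientation; "contact_force": force on the tool from outside, world axes, zero at the start; "wrist_torque": the same for the moment, N m; "opening": opening from 0.0 (shut) to 1.0 (fully open); "grasp_force": force on a finger pad.
Only numpy, scipy, OpenCV 4.12 (cv2) and the standard library are available. Lean on these libraries where they do the work, as an engineer would, in place of code of your own. Each camera call takes 0.05 s, during which the arm holds its last target. There are 200 camera calls.

## Working session

There is one attempt and no reset: what is moved stays moved. The work goes in short steps, Python scripts to look and compute and a tool call to move; the robot and the scene stay as the last step left them, time stands still between calls to the robot, and variables do not carry over. Pictures are saved under pics/ and viewed, at most 10 in all, crops included, and the job is handed in when it is done.

Besides the shell and the picture viewer there is one more tool, called by a JSON object that holds its "api" and its "payload". play_rows: Moves the arm, as the interface text tells. Its arguments: {"type":"object","properties":{"dp":{"type":"array"},"rot":{"type":"array"},"fingers":{"type":"number"},"grip_force":{"type":"number"}},"required":["dp","rot"]}

```bash
ls; mkdir -p pics; python3 - <<'E'
from rig import telemetry, optics, r
import cv2, numpy as np
for n in ("scene","top"):
    f=optics.grab_frame(n); cv2.imwrite(f"pics/{n}0.png",cv2.resize(f["color"][:,:,::-1],(800,600),interpolation=cv2.INTER_CUBIC))
    np.savez(f"{n}.npz",**f); print(n,f["mtx"].tolist(),f["D"],np.array(f["R"]).round(3).tolist(),f["t"], (-np.array(f["R"]).T@f["t"]).round(0))
print(telemetry.sense())
E
```

```text
pics
scene [[419.96448356827204, 0.0, 253.91164147206595], [0.0, 419.96448356827204, 186.62317247895157], [0.0, 0.0, 1.0]] [-0.11520389  0.          0.          0.          0.        ] [[-0.861, -0.508, -0.016], [-0.189, 0.349, -0.918], [0.471, -0.787, -0.397]] [529.98964437 139.01865139 866.21541213] [ 74. 903. 480.]
top [[365.9368060451218, 0.0, 261.0407618033845], [0.0, 365.9368060451218, 186.90400496404519], [0.0, 0.0, 1.0]] [0.02441982 0.         0.         0.         0.        ] [[0.027, -1.0, -0.005], [-0.975, -0.025, -0.221], [0.221, 0.011, -0.975]] [111.45884045 552.92150723 887.91766004] [340. 116. 989.]
{'clock': 0.1, 'qpos': array([ 1.15057430e+00,  3.53599288e-01,  1.63404483e+00, -2.54699160e-05,
        1.15522199e+00, -2.39959473e-03]), 'qvel': array([ 0.00065098, -0.00075241, -0.00064071, -0.00039381, -0.00123671,
        0.00095584]), 'joint_efforts': array([-6.98013682e-04, -6.06354046e+01, -3.42816567e+01, -8.86234352e-05,
        4.02896869e-03,  2.43492104e-05]), 'eef_pos': array([253.4396912 , 570.84084356, 230.6304135 ]), 'tcp_rot': array([-3.14031914e+00,  2.02330776e-05,  2.72378053e+00]), 'contact_force': array([0.16593431, 0.23069723, 0.02345178]), 'wrist_torque': array([-0.02435373,  0.01304374, -0.01310844]), 'grasp_force': 0.0, 'opening': 0.997832781265618}
```

View pics/top0.png

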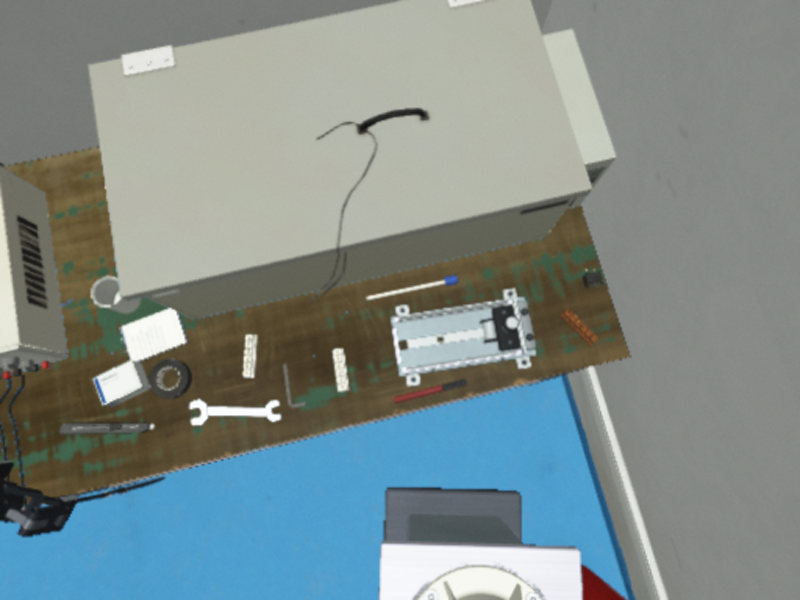

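View pics/scene0.png

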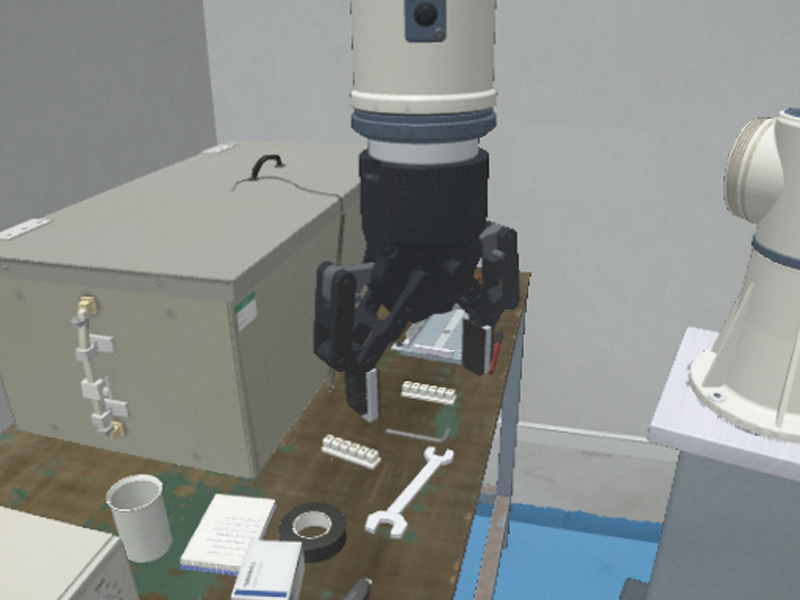

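The top view shows strips at (249,356) and (341,369) and the magazine from x≈395 to x≈533, with the follower and knob at (512,322) near its right (stop) end, so feed +x is about world -y. Next I'll take a close crop of the magazine and measure.

```bash
cat > h.py <<'E'
import numpy as np, cv2
from rig import telemetry, optics, r
def ray(f,px,z):
    px=np.atleast_2d(np.array(px,float)); n=cv2.undistortPoints(px[:,None],np.array(f["mtx"]),np.array(f["D"]))[:,0]
    R=np.array(f["R"]);c=-R.T@np.array(f["t"]); d=np.c_[n,np.ones(len(n))]@R
    return c+d*((z-c[2])/d[:,2])[:,None]
def proj(f,P):
    return cv2.projectPoints(np.array(P,float).reshape(-1,1,3),cv2.Rodrigues(np.array(f["R"]))[0],np.array(f["t"]),np.array(f["mtx"]),np.array(f["D"]))[0][:,0]
E
python3 - <<'E'
from h import *
f=dict(np.load("top.npz")); c=f["color"]
s=cv2.resize(c[180:255,135:350][:,:,::-1],None,fx=1,fy=1)
m=c[180:255,245:350][:,:,::-1]
cv2.imwrite("pics/mag.png",cv2.resize(m,None,fx=7,fy=7,interpolation=cv2.INTER_CUBIC))
g=c.min(2); mask=((g>150)).astype(np.uint8)
n,l,st,ce=cv2.connectedComponentsWithStats(mask[200:262,140:240])
for i in range(1,n):
    if st[i,4]>40:
        ys,xs=np.nonzero(l==i); p=np.c_[xs+140,ys+200]
        w=ray(f,p,15)[:,:2].astype(np.float32); print(st[i],cv2.minAreaRect(w))
E
```

```text
[ 15  14   9  28 198] ((443.27032470703125, 393.52642822265625), (71.81678771972656, 19.681676864624023), 1.1849545240402222)
[ 73  23  10  28 193] ((424.08624267578125, 237.7650146484375), (72.16165924072266, 18.724037170410156), 11.332008361816406)
[ 0 56 39  6 82] ((362.2574462890625, 387.2104187011719), (12.789685249328613, 98.69820404052734), 1.3934777975082397)
```

View pics/mag.png

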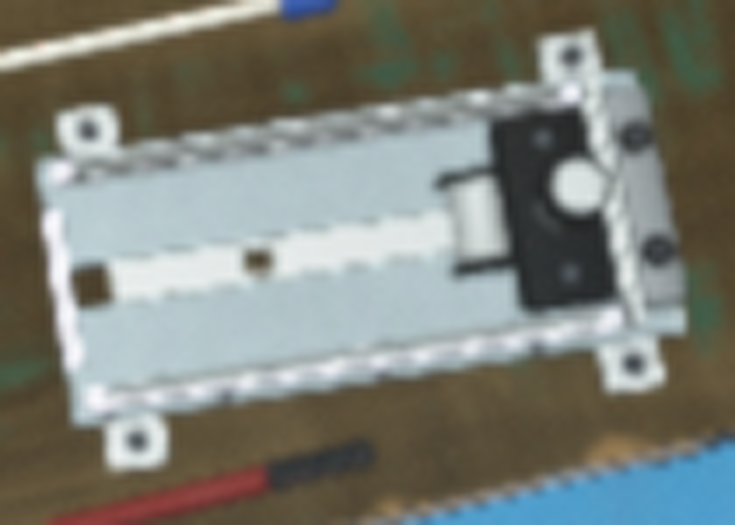

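The crop shows foot screws at (571,55), (88,130), (632,363) and (137,441), the follower with its knob at (577,186), and a hole in the bar at (258,261) that may be the catch.

```bash
python3 - <<'E'
from h import *
f=dict(np.load("top.npz"))
q=lambda p:(np.array(p,float)+.5)/7-.5+np.array([245,180])
F=ray(f,q([(571,55),(88,130),(632,363),(137,441)]),9)[:,:2]; print(F.round(1))
c=F.mean(0); d=(F[0]-F[1])+(F[2]-F[3]); yaw=np.arctan2(d[1],d[0]); print(c,np.degrees(yaw),np.linalg.norm(F[0]-F[1]),np.linalg.norm(F[0]-F[2]))
Rz=np.array([[np.cos(yaw),-np.sin(yaw)],[np.sin(yaw),np.cos(yaw)]])
L=lambda p,z:((ray(f,q(p),z)[:,:2]-c)@Rz).round(1)
print("knob",L([(577,186)],76),ray(f,q([(577,186)]),76),"holes",L([(258,261),(92,285)],10),"corners", L([(38,160),(75,422),(685,330),(632,70)],8))
c2=f["color"]
hsv=cv2.cvtColor(c2,cv2.COLOR_RGB2HSV)
print("bath edge", ray(f,np.array([[190,320],[550,240]])*.64,0), "thermo",ray(f,np.array([(368,298),(458,280)])*.64,8),"probe",ray(f,np.array([(395,400),(465,383)])*.64,5),"spanner",ray(f,np.array([(190,411),(280,410)])*.64,5),"hex",ray(f,np.array([(286,364),(292,404),(303,405)])*.64,3))
np.savez("mag.npz",c=c,yaw=yaw)
E
```

```text
[[565.  -52. ]
 [530.2 136.2]
 [445.3 -73.6]
 [410.8 114.2]]
[487.80811604  31.20738644] -79.55920694548992 191.365729734276 121.66453235759388
knob [[74.5 -0.1]] [[501.18992818 -42.04267547  76.        ]] holes [[ -38.8   -0.3]
 [-103.3    0.4]] corners [[-116.6   52.2]
 [-117.7  -50. ]
 [ 118.   -51.5]
 [ 118.4   51.4]]
bath edge [[ 5.04033680e+02  5.06585757e+02  0.00000000e+00]
 [ 6.66815068e+02 -1.27449391e+02  1.13686838e-13]] thermo [[549.62902932 196.11551787   8.        ]
 [586.199322    38.48941429   8.        ]] probe [[375.15071848 143.23957597   5.        ]
 [406.71138029  25.11100511   5.        ]] spanner [[348.53104692 487.06338503   5.        ]
 [353.72893812 336.28060211   5.        ]] hex [[431.18157278 332.45687809   3.        ]
 [364.15766448 317.23827856   3.        ]
 [362.96156698 298.53868868   3.        ]]
```

```bash
cat >> h.py <<'E'
_m=np.load("mag.npz"); C=_m["c"]; MY=float(_m["yaw"])
def m2w(x,y): 
    return C+np.array([np.cos(MY)*x-np.sin(MY)*y, np.sin(MY)*x+np.cos(MY)*y])
from scipy.spatial.transform import Rotation as Ro
def go(x,y,z,yaw):
    "units of dp and rot from the measured pose to a tool-down pose"
    s=telemetry.sense(); R0=Ro.from_euler("xyz",s["tcp_rot"]); R1=Ro.from_euler("xyz",[np.pi,0,np.radians(yaw)])
    d=R0.inv().apply(np.array([x,y,z])-s["eef_pos"])/40; w=np.degrees((R0.inv()*R1).as_rotvec())/6
    print("dp",d.round(3),"rot",w.round(3),"dist",np.linalg.norm(d)*40)
def mag():
    s=telemetry.sense(); d=s["eef_pos"][:2]-C; c,n=np.cos(MY),np.sin(MY)
    f=s["contact_force"]; print("t",round(s["clock"],2),"mag xyz",(c*d[0]+n*d[1]).round(1),(-n*d[0]+c*d[1]).round(1),s["eef_pos"][2].round(1),"rot",np.degrees(s["tcp_rot"]).round(2),"Fmag",(c*f[0]+n*f[1]).round(1),(-n*f[0]+c*f[1]).round(1),f[2].round(1),"op",s["opening"].round(3),"q",s["qpos"].round(2))
YM=np.degrees(MY)-90
E
python3 -c "
from h import *
go(*m2w(75,0),140,YM); print(YM)"
```

```text
dp [-11.888 -11.497   2.281] rot [-1.20e-02 -3.00e-03 -5.73e+00] dist 667.7928576669892
-169.5592069454899
```

{"api": "play_rows", "payload": {"dp": [[-0.7,-0.7,0.1],[-1.4,-1.4,0.2],[-2.1,-2.1,0.3],[-2.8,-2.8,0.4],[-3.5,-3.5,0.5]], "rot": [[0,0,-0.5],[0,0,-1],[0,0,-1.5],[0,0,-2],[0,0,-2.5]], "fingers": 0.5}}

```text
clock: 0.52
eef_pos: [324.8, 384.6, 210.8]
tcp_rot: [-3.141, -0.0, 2.989]
contact_force: [1.7, -0.1, -1.3]
opening: 0.5
grasp_force: 0.0
```

```bash
python3 -c "
from h import *
go(*m2w(75,0),140,YM); mag()"
```

```text
dp [-5.991 -9.882  1.773] rot [-4.000e-03 -3.000e-03 -3.199e+00] dist 467.6413125756144Traceback (most recent call last):
  File "<string>", line 3, in <module>
    go(*m2w(75,0),140,YM); mag()
                           ~~~^^
  File "h.py", line 20, in mag
    f=s["contact_force"]; print("t",round(s["clock"],2),"mag xyz",(c*d[0]+n*d[1]).round(1),(-n*d[0]+c*d[1]).round(1),s["eef_pos"][2].round(1),"rot",np.degrees(s["tcp_rot"]).round(2),"Fmag",(c*f[0]+n*f[1]).round(1),(-n*f[0]+c*f[1]).round(1),f[2].round(1),"op",s["opening"].round(3),"q",s["qpos"].round(2))
                                                                                                                                                                                                                                                                   ^^^^^^^^^^^^^^^^^^
AttributeError: 'float' object has no attribute 'round'
```

{"api": "play_rows", "payload": {"dp": [[-0.5,-0.8,0.1],[-1,-1.6,0.2],[-1.5,-2.4,0.3],[-2,-3.2,0.4],[-2.4,-3.9,0.5]], "rot": [[0,0,-0.65],[0,0,-1.3],[0,0,-1.9],[0,0,-2.6],[0,0,-3.2]]}}

```text
clock: 0.93
eef_pos: [395.7, 215.3, 191.1]
tcp_rot: [-3.141, 0.0, -2.959]
contact_force: [0.9, 0.8, -0.2]
opening: 0.497
grasp_force: 0.0
```

{"api": "play_rows", "payload": {"dp": [[-0.15,-0.7,0.1],[-0.3,-1.4,0.2],[-0.4,-2.1,0.3],[-0.6,-2.8,0.4],[-0.7,-3.4,0.5]], "rot": [[0,0,0],[0,0,0],[0,0,0],[0,0,0],[0,0,0]]}}

```text
clock: 1.35
eef_pos: [447.8, 87.0, 171.1]
tcp_rot: [-3.141, 0.0, -2.963]
contact_force: [0.2, 0.2, -0.0]
opening: 0.499
grasp_force: 0.0
```

{"api": "play_rows", "payload": {"dp": [[-0.2,-0.8,0.1],[-0.4,-1.6,0.2],[-0.5,-2.4,0.3],[-0.7,-3.4,0.4],[-0.7,-3.4,0.5]], "rot": [[0,0,0],[0,0,0],[0,0,0],[0,0,0],[0,0,0]]}}

```text
clock: 1.77
eef_pos: [501.4, -45.4, 151.3]
tcp_rot: [-3.139, 0.002, -2.965]
contact_force: [0.3, 0.4, 0.8]
opening: 0.504
grasp_force: 0.0
```

```bash
sed -i 's/s\["opening"\].round(3)/round(float(s["opening"]),3)/' h.py; python3 -c "
from h import *
go(*m2w(74.5,0),48,YM); mag()
f=optics.grab_frame('top'); cv2.imwrite('pics/a.png',cv2.resize(f['color'][150:300,200:400][:,:,::-1],None,fx=4,fy=4))
"
```

```text
dp [-0.007  0.088  2.583] rot [-0.022  0.02  -0.057] dist 103.36482881417137
t 1.77 mag xyz 77.8 -0.5 151.3 rot [-1.7987e+02  1.2000e-01 -1.6990e+02] Fmag -0.3 0.4 0.8 op 0.504 q [-0.09  0.26  1.97 -0.    0.91 -1.84]
```

{"api": "play_rows", "payload": {"dp": [[0,0.08,0.6],[0,0.08,1.2],[0,0.08,1.8],[0,0.08,2.3],[0,0.08,2.65]], "rot": [[0,0,-0.05],[0,0,-0.05],[0,0,-0.05],[0,0,-0.05],[0,0,-0.05]]}}

```text
clock: 2.23
eef_pos: [496.8, -36.0, 43.5]
tcp_rot: [3.141, -0.003, -2.957]
contact_force: [0.3, -0.1, -0.7]
opening: 0.499
grasp_force: 0.0
```

{"api": "play_rows", "payload": {"dp": [[0,0.05,0],[0,0.1,0],[0,0.15,0],[0,0.2,0],[0,0.25,0]], "rot": [[0,0,0],[0,0,0],[0,0,0],[0,0,0],[0,0,0]]}}

```text
clock: 2.65
eef_pos: [496.0, -27.4, 45.8]
tcp_rot: [-3.141, -0.001, -2.956]
contact_force: [-0.3, -8.9, -6.6]
opening: 0.501
grasp_force: 4.4
```

```bash
python3 -c "
from h import *
mag()
f=optics.grab_frame('top'); cv2.imwrite('pics/b.png',cv2.resize(f['color'][150:300,200:400][:,:,::-1],None,fx=4,fy=4))
"
```

```text
t 2.65 mag xyz 59.1 -2.6 45.8 rot [-1.7994e+02 -5.0000e-02 -1.6938e+02] Fmag 8.7 -1.9 -6.6 op 0.501 q [-0.06  0.43  2.04 -0.    0.67 -1.81]
```

View pics/b.png

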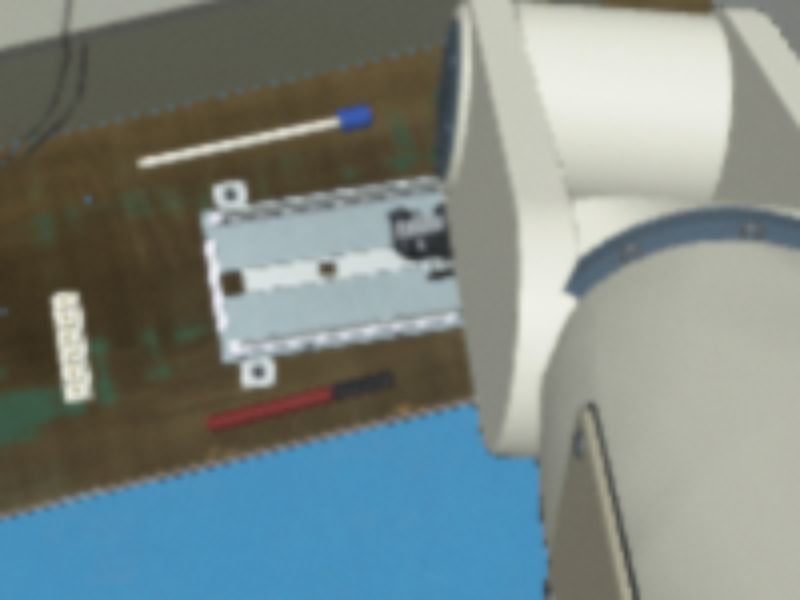

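The view shows the arm over the stop end and the follower starting to move. The catch hole is visible at (328,268). I'll draw it back further.

{"api": "play_rows", "payload": {"dp": [[-0.03,0.2,0],[-0.06,0.4,0],[-0.06,0.6,0],[-0.06,0.85,0],[-0.06,1.1,0]], "rot": [[0,0,0],[0,0,0],[0,0,0],[0,0,0],[0,0,0]]}}

```text
clock: 3.12
eef_pos: [488.8, 15.9, 45.8]
tcp_rot: [-3.14, -0.004, -2.956]
contact_force: [-4.6, -14.1, -1.0]
opening: 0.499
grasp_force: 6.4
```

{"api": "play_rows", "payload": {"dp": [[0,0.25,0],[0,0.5,0],[0,0.7,0],[0,0.9,0],[0,1.0,0]], "rot": [[0,0,0],[0,0,0],[0,0,0],[0,0,0],[0,0,0]]}}

```text
clock: 3.53
eef_pos: [481.4, 55.6, 45.8]
tcp_rot: [-3.14, -0.003, -2.956]
contact_force: [-2.7, -13.4, -0.4]
opening: 0.499
grasp_force: 5.9
```

```bash
python3 -c "
from h import *
mag()"
```

```text
t 3.53 mag xyz -25.2 -1.8 45.8 rot [-179.92   -0.19 -169.35] Fmag 12.6 -5.1 -0.4 op 0.499 q [ 0.11  0.41  2.07 -0.    0.67 -1.64]
```

{"api": "play_rows", "payload": {"dp": [[-0.02,0.07,0],[-0.04,0.14,0],[-0.04,0.2,0],[-0.04,0.26,0],[-0.04,0.3,0]], "rot": [[0,0,0],[0,0,0],[0,0,0],[0,0,0],[0,0,0]]}}

```text
clock: 3.95
eef_pos: [480.1, 66.9, 45.6]
tcp_rot: [-3.14, -0.005, -2.956]
contact_force: [-4.9, -14.2, 0.8]
opening: 0.499
grasp_force: 5.8
```

{"api": "play_rows", "payload": {"dp": [[0,0.04,0.02],[0,0.08,0.04],[0,0.12,0.06],[0,0.16,0.08],[0,0.2,0.1]], "rot": [[0,0,0],[0,0,0],[0,0,0],[0,0,0],[0,0,0]]}}

```text
clock: 4.37
eef_pos: [481.2, 74.8, 42.7]
tcp_rot: [-3.139, -0.0, -2.955]
contact_force: [0.2, -6.5, 4.4]
opening: 0.495
grasp_force: 3.3
```

```bash
python3 -c "
from h import *
mag()"
```

```text
t 4.37 mag xyz -44.1 1.4 42.7 rot [-1.7987e+02 -1.0000e-02 -1.6933e+02] Fmag 6.4 -1.0 4.4 op 0.495 q [ 0.15  0.42  2.07 -0.    0.66 -1.6 ]
```

{"api": "play_rows", "payload": {"dp": [[0,0.02,0.01],[0,0.04,0.02],[0,0.06,0.03],[0,0.08,0.04],[0,0.1,0.05]], "rot": [[0,0,0],[0,0,0],[0,0,0],[0,0,0],[0,0,0]]}}

```text
clock: 4.78
eef_pos: [481.2, 79.6, 40.8]
tcp_rot: [-3.14, 0.001, -2.956]
contact_force: [-0.0, -8.7, 6.3]
opening: 0.499
grasp_force: 4.1
```

{"api": "play_rows", "payload": {"dp": [[0,0.02,0.0],[0,0.03,0.0],[0,0.05,0.0],[0,0.06,0.0],[0,0.08,0.0]], "rot": [[0,0,0],[0,0,0],[0,0,0],[0,0,0],[0,0,0]]}}

```text
clock: 5.2
eef_pos: [480.9, 81.4, 40.9]
tcp_rot: [-3.138, 0.002, -2.955]
contact_force: [2.9, -24.7, 5.6]
opening: 0.501
grasp_force: 12.4
```

```bash
python3 -c "
from h import *
mag()"
```

```text
t 5.2 mag xyz -50.6 2.3 40.9 rot [-1.7981e+02  9.0000e-02 -1.6929e+02] Fmag 24.8 -1.6 5.6 op 0.501 q [ 0.17  0.42  2.07 -0.01  0.65 -1.59]
```

{"api": "play_rows", "payload": {"dp": [[0,-0.05,0],[0,-0.1,0],[0,-0.15,0],[0,-0.2,0],[0,-0.25,0]], "rot": [[0,0,0],[0,0,0],[0,0,0],[0,0,0],[0,0,0]]}}

```text
clock: 5.62
eef_pos: [482.1, 73.5, 40.3]
tcp_rot: [3.141, 0.001, -2.957]
contact_force: [0.8, -0.6, -0.3]
opening: 0.499
grasp_force: 0.0
```

```bash
python3 -c "
from h import *
mag()"
```

```text
t 5.62 mag xyz -42.6 2.0 40.3 rot [ 1.7999e+02  6.0000e-02 -1.6942e+02] Fmag 0.8 0.7 -0.3 op 0.499 q [ 0.15  0.42  2.07  0.    0.65 -1.61]
```

{"api": "play_rows", "payload": {"dp": [[0,0,-0.4],[0,0,-1.0],[0,0,-1.7],[0,0,-2.2],[0,0,-2.5]], "rot": [[0,0,0],[0,0,0],[0,0,0],[0,0,0],[0,0,0]]}}

```text
clock: 6.03
eef_pos: [482.7, 73.7, 142.1]
tcp_rot: [3.141, 0.003, -2.957]
contact_force: [0.8, 0.0, -0.2]
opening: 0.502
grasp_force: 0.0
```

```bash
python3 -c "
from h import *
mag(); go(424.1,237.8,70,-168.7)"
```

```text
t 6.03 mag xyz -42.7 2.6 142.1 rot [ 1.7999e+02  1.7000e-01 -1.6942e+02] Fmag 0.1 0.8 -0.2 op 0.502 q [ 0.15  0.25  2.01  0.    0.88 -1.61]
dp [0.691 4.302 1.801] rot [ 0.002  0.028 -0.119] dist 188.59798213658397
```

{"api": "play_rows", "payload": {"dp": [[0.14,0.85,0.1],[0.28,1.7,0.3],[0.42,2.6,0.7],[0.56,3.4,1.2],[0.69,4.3,1.6]], "rot": [[0,0,0],[0,0,-0.1],[0,0.03,-0.1],[0,0.03,-0.12],[0,0.03,-0.12]]}}

```text
clock: 6.45
eef_pos: [422.2, 238.5, 75.1]
tcp_rot: [3.141, -0.003, -2.945]
contact_force: [0.2, 0.3, -0.7]
opening: 0.5
grasp_force: 0.0
```

{"api": "play_rows", "payload": {"dp": [[0,0,0],[0,0,0]], "rot": [[0,0,0],[0,0,0]]}}

```text
clock: 6.62
eef_pos: [421.7, 238.6, 74.8]
tcp_rot: [-3.141, -0.005, -2.941]
contact_force: [0.3, -1.1, 0.4]
opening: 0.497
grasp_force: 0.0
```

```bash
python3 -c "
from h import *
mag(); go(424.1,237.8,5,-168.7)
fs={n:optics.grab_frame(n) for n in ('scene','top')}
f=fs['scene']; a=f['color'][180:330,200:400][:,:,::-1]
p=proj(f,[[424.1,237.8,17]])[0]; print(p)
b=fs['top']['color'][180:255,180:280][:,:,::-1]
cv2.imwrite('pics/c.png',np.hstack([cv2.resize(a,(400,300)),cv2.resize(b,(400,300))]))
"
```

```text
t 6.62 mag xyz -215.9 -27.5 74.8 rot [-179.98   -0.28 -168.5 ] Fmag 1.2 0.1 0.4 op 0.497 q [ 0.51  0.36  2.05  0.    0.73 -1.26]
dp [-0.064 -0.031  1.746] rot [-0.003 -0.046  0.034] dist 69.88130350325369
[274.88775598 247.20861285]
```

View pics/c.png

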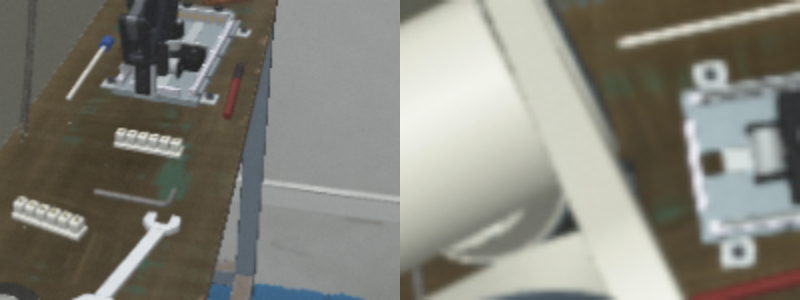

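The left crop shows strip_2 at (150,140), in line with the gripper tips. The right crop shows the follower held back in the magazine. I'll go down and grip.

{"api": "play_rows", "payload": {"dp": [[-0.06,-0.03,0.4],[-0.06,-0.03,0.9],[-0.06,-0.03,1.3],[-0.06,-0.03,1.6],[-0.06,-0.03,1.74]], "rot": [[0,-0.05,0.03],[0,-0.05,0.03],[0,-0.05,0.03],[0,-0.05,0.03],[0,-0.05,0.03]]}}

```text
clock: 7.13
eef_pos: [425.8, 235.0, 5.1]
tcp_rot: [-3.141, 0.001, -2.95]
contact_force: [-0.3, -1.4, -0.2]
opening: 0.501
grasp_force: 0.0
```

{"api": "play_rows", "payload": {"dp": [[0,0,0],[0,0,0],[0,0,0],[0,0,0],[0,0,0]], "rot": [[0,0,0],[0,0,0],[0,0,0],[0,0,0],[0,0,0]], "fingers": 0.1, "grip_force": 25}}

```text
clock: 7.55
eef_pos: [426.1, 236.4, 6.4]
tcp_rot: [3.141, 0.003, -2.948]
contact_force: [0.3, -0.9, 4.2]
opening: 0.202
grasp_force: 26.8
```

```bash
python3 -c "
from h import *
mag(); go(424.1,237.8,5,-168.7)"
```

```text
t 7.55 mag xyz -213.0 -23.5 6.4 rot [ 179.98    0.19 -168.91] Fmag 1.0 0.2 4.2 op 0.202 q [ 0.5   0.49  2.08 -0.    0.57 -1.26]
dp [0.043 0.043 0.035] rot [ 0.004  0.032 -0.034] dist 2.808703818874535
```

{"api": "play_rows", "payload": {"dp": [[0,0,-0.5],[0,0,-1.1],[0,0,-1.8],[0,0,-2.3],[0,0,-2.5]], "rot": [[0,0,0],[0,0,0],[0,0,0],[0,0,0],[0,0,0]]}}

```text
clock: 7.97
eef_pos: [426.8, 237.1, 108.7]
tcp_rot: [3.14, 0.006, -2.948]
contact_force: [1.3, 0.1, -0.9]
opening: 0.202
grasp_force: 26.3
```

```bash
python3 -c "
from h import *
mag(); go(*m2w(62,1.7),107,YM)"
```

```text
t 7.97 mag xyz -213.5 -22.7 108.7 rot [ 179.92    0.36 -168.89] Fmag 0.1 1.3 -0.9 op 0.202 q [ 0.5   0.3   2.03 -0.    0.8  -1.26]
dp [-0.531 -6.894  0.036] rot [0.014 0.06  0.111] dist 276.5859782779118
```

{"api": "play_rows", "payload": {"dp": [[-0.05,-0.7,0],[-0.1,-1.4,0],[-0.15,-2.1,0],[-0.2,-2.8,0],[-0.27,-3.5,0]], "rot": [[0,0,0],[0,0,0.1],[0,0.06,0.1],[0,0.06,0.11],[0,0.06,0.11]]}}

```text
clock: 8.38
eef_pos: [462.7, 99.7, 105.3]
tcp_rot: [3.142, -0.005, -2.959]
contact_force: [-0.6, 0.3, -0.6]
opening: 0.199
grasp_force: 26.3
```

{"api": "play_rows", "payload": {"dp": [[-0.05,-0.7,0],[-0.1,-1.4,0],[-0.15,-2.1,0],[-0.2,-2.8,0],[-0.27,-3.4,0]], "rot": [[0,0,0],[0,0,0],[0,0,0],[0,0,0],[0,0,0]]}}

```text
clock: 8.8
eef_pos: [498.0, -32.6, 105.2]
tcp_rot: [3.142, -0.005, -2.96]
contact_force: [0.8, -0.0, -0.4]
opening: 0.204
grasp_force: 26.3
```

{"api": "play_rows", "payload": {"dp": [[0,0,0],[0,0,0]], "rot": [[0,0,0],[0,0,0]]}}

```text
clock: 8.97
eef_pos: [498.1, -31.7, 105.2]
tcp_rot: [3.141, -0.005, -2.962]
contact_force: [-0.2, -0.3, -0.1]
opening: 0.202
grasp_force: 26.3
```

```bash
python3 -c "
from h import *
mag(); go(*m2w(62,1.7),40,YM)
f=optics.grab_frame('top'); g=optics.grab_frame('scene')
cv2.imwrite('pics/d.png',np.hstack([cv2.resize(f['color'][170:260,240:360][:,:,::-1],(400,300)),cv2.resize(g['color'][130:265,220:400][:,:,::-1],(400,300))]))"
```

```text
t 8.97 mag xyz 63.7 -1.3 105.2 rot [ 179.99   -0.27 -169.7 ] Fmag 0.3 -0.2 -0.1 op 0.202 q [-0.07  0.33  2.   -0.    0.81 -1.82]
dp [-0.083  0.043  1.629] rot [ 0.002 -0.045 -0.023] dist 65.25343605200597
```

View pics/d.png

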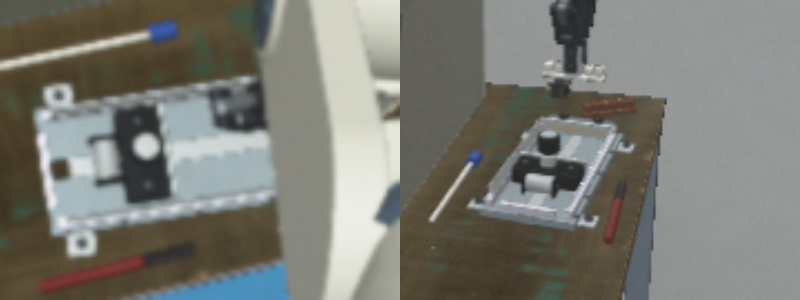

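The pictures show the follower held back by the catch, with the knob at (147,148), and the strip hanging level in the gripper. I'll lower it.

{"api": "play_rows", "payload": {"dp": [[-0.08,0.04,0.4],[-0.08,0.04,0.8],[-0.08,0.04,1.2],[-0.08,0.04,1.5],[-0.08,0.04,1.63]], "rot": [[0,-0.04,-0.02],[0,-0.04,-0.02],[0,-0.04,-0.02],[0,-0.04,-0.02],[0,-0.04,-0.02]]}}

```text
clock: 9.48
eef_pos: [499.4, -27.5, 38.9]
tcp_rot: [3.141, -0.003, -2.956]
contact_force: [-0.0, -0.2, -0.6]
opening: 0.2
grasp_force: 26.3
```

{"api": "play_rows", "payload": {"dp": [[0,0,0],[0,0,0]], "rot": [[0,0,0],[0,0,0]]}}

```text
clock: 9.65
eef_pos: [500.7, -28.1, 40.6]
tcp_rot: [3.141, -0.0, -2.956]
contact_force: [-0.4, -0.2, -0.5]
opening: 0.201
grasp_force: 26.3
```

```bash
python3 -c "
from h import *
mag(); go(*m2w(62,1.7),17,YM)"
```

```text
t 9.65 mag xyz 60.6 1.9 40.6 rot [ 1.7999e+02 -2.0000e-02 -1.6938e+02] Fmag 0.1 -0.5 -0.5 op 0.201 q [-0.06  0.44  2.04  0.    0.67 -1.82]
dp [ 0.004 -0.034  0.589] rot [ 0.002 -0.004  0.029] dist 23.59346191930093
```

{"api": "play_rows", "payload": {"dp": [[0,-0.03,0.15],[0,-0.03,0.3],[0,-0.03,0.43],[0,-0.03,0.53],[0,-0.03,0.59]], "rot": [[0,0,0.03],[0,0,0.03],[0,0,0.03],[0,0,0.03],[0,0,0.03]]}}

```text
clock: 10.07
eef_pos: [500.7, -30.0, 16.3]
tcp_rot: [3.141, -0.001, -2.961]
contact_force: [-2.9, -0.3, 31.6]
opening: 0.201
grasp_force: 30.5
```

{"api": "play_rows", "payload": {"dp": [[0,0,0],[0,0,0]], "rot": [[0,0,0],[0,0,0]]}}

```text
clock: 10.23
eef_pos: [501.0, -30.0, 16.7]
tcp_rot: [3.142, -0.0, -2.961]
contact_force: [0.8, 0.2, -0.3]
opening: 0.202
grasp_force: 26.3
```

```bash
python3 -c "
from h import *
mag()"
```

```text
t 10.23 mag xyz 62.6 1.9 16.7 rot [ 1.8000e+02 -1.0000e-02 -1.6963e+02] Fmag -0.0 0.8 -0.3 op 0.202 q [-0.06  0.48  2.04  0.    0.62 -1.81]
```

{"api": "play_rows", "payload": {"dp": [[0,0,0],[0,0,0],[0,0,0]], "rot": [[0,0,0],[0,0,0],[0,0,0]], "fingers": 0.32}}

```text
clock: 10.48
eef_pos: [501.1, -30.0, 16.9]
tcp_rot: [-3.142, 0.0, -2.96]
contact_force: [-1.2, 0.3, 0.6]
opening: 0.314
grasp_force: 0.0
```

{"api": "play_rows", "payload": {"dp": [[0,0,-0.3],[0,0,-0.8],[0,0,-1.4],[0,0,-2.0],[0,0,-2.5]], "rot": [[0,0,0],[0,0,0],[0,0,0],[0,0,0],[0,0,0]]}}

```text
clock: 10.9
eef_pos: [501.2, -30.0, 118.3]
tcp_rot: [-3.141, 0.001, -2.96]
contact_force: [0.3, -0.4, 0.1]
opening: 0.32
grasp_force: 0.0
```

```bash
python3 -c "
from h import *
mag(); go(443.3,393.5,107,-178.8)"
```

```text
t 10.9 mag xyz 62.6 2.1 118.3 rot [-1.7999e+02  4.0000e-02 -1.6962e+02] Fmag 0.5 0.2 0.1 op 0.32 q [-0.06  0.31  1.99  0.    0.84 -1.81]
dp [-0.484 10.674  0.282] rot [-1.00e-03  6.00e-03  1.53e+00] dist 427.5659128155082
```

{"api": "play_rows", "payload": {"dp": [[-0.03,0.7,0],[-0.06,1.4,0],[-0.1,2.1,0],[-0.13,2.8,0],[-0.16,3.5,0]], "rot": [[0,0,0],[0,0,0],[0,0,0],[0,0,0],[0,0,0]], "fingers": 0.5}}

```text
clock: 11.32
eef_pos: [481.8, 110.1, 117.1]
tcp_rot: [3.142, 0.0, -2.961]
contact_force: [1.4, 0.4, 0.4]
opening: 0.502
grasp_force: 0.0
```

{"api": "play_rows", "payload": {"dp": [[-0.03,0.7,0],[-0.06,1.4,0],[-0.1,2.1,0],[-0.13,2.8,0],[-0.16,3.5,0]], "rot": [[0,0,0],[0,0,0],[0,0,0],[0,0,0],[0,0,0]]}}

```text
clock: 11.73
eef_pos: [462.7, 249.1, 116.9]
tcp_rot: [3.142, 0.0, -2.96]
contact_force: [0.9, -0.3, -0.2]
opening: 0.5
grasp_force: 0.0
```

{"api": "play_rows", "payload": {"dp": [[-0.03,0.8,0.1],[-0.06,1.6,0.2],[-0.1,2.4,0.3],[-0.13,3.1,0.4],[-0.16,3.65,0.5]], "rot": [[0,0,0.3],[0,0,0.6],[0,0,0.9],[0,0,1.2],[0,0,1.53]]}}

```text
clock: 12.15
eef_pos: [442.6, 394.9, 96.7]
tcp_rot: [3.141, 0.0, -3.121]
contact_force: [0.3, 0.5, 0.6]
opening: 0.501
grasp_force: 0.0
```

{"api": "play_rows", "payload": {"dp": [[0,0,0],[0,0,0]], "rot": [[0,0,0],[0,0,0]]}}

```text
clock: 12.32
eef_pos: [442.6, 393.2, 96.4]
tcp_rot: [-3.141, -0.0, -3.118]
contact_force: [0.6, -0.2, -0.1]
opening: 0.5
grasp_force: 0.0
```

```bash
python3 -c "
from h import *
mag(); go(443.3,393.5,50,-178.8)
f=optics.grab_frame('top')
cv2.imwrite('pics/e.png',cv2.resize(f['color'][160:270,130:350][:,:,::-1],(800,400)))"
```

```text
t 12.32 mag xyz -364.2 21.1 96.4 rot [-1.7997e+02 -3.0000e-02 -1.7866e+02] Fmag 0.3 0.6 -0.1 op 0.5 q [ 0.72  0.46  1.81 -0.    0.87 -0.87]
dp [-0.019  0.007  1.16 ] rot [-0.005 -0.004  0.023] dist 46.41252793034994
```

View pics/e.png

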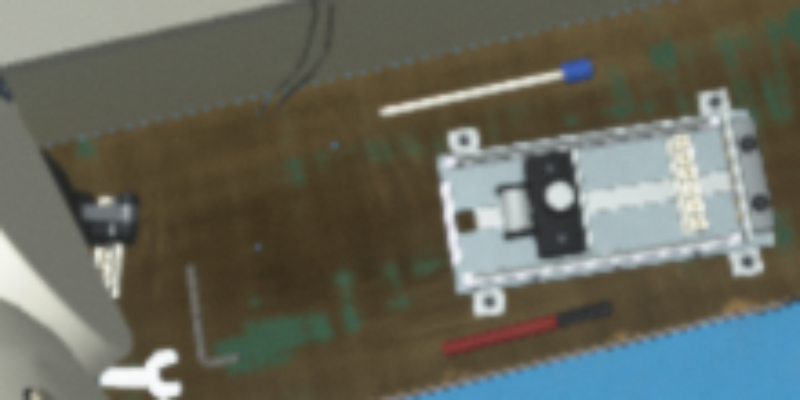

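The picture shows strip_2 lying crosswise and centred in the track at (687,183), the follower still held, and the gripper over strip_1. I'll pick up strip_1 now.

{"api": "play_rows", "payload": {"dp": [[-0.02,0,0.6],[-0.02,0,1.2],[-0.02,0,1.7],[-0.02,0,2.1],[-0.02,0,2.28]], "rot": [[0,0,0.02],[0,0,0.02],[0,0,0.02],[0,0,0.02],[0,0,0.02]]}}

```text
clock: 12.78
eef_pos: [443.2, 390.3, 3.8]
tcp_rot: [-3.139, -0.002, -3.123]
contact_force: [0.0, 0.3, 0.3]
opening: 0.503
grasp_force: 0.0
```

{"api": "play_rows", "payload": {"dp": [[-0.02,0,0],[-0.02,0,0],[-0.02,0,0],[-0.02,0,0],[-0.02,0,0]], "rot": [[0,0,0],[0,0,0],[0,0,0],[0,0,0],[0,0,0]], "fingers": 0.1}}

```text
clock: 13.2
eef_pos: [445.3, 392.9, 6.7]
tcp_rot: [3.141, 0.001, -3.123]
contact_force: [0.2, -0.3, -0.8]
opening: 0.202
grasp_force: 27.6
```

```bash
python3 -c "
from h import *
mag(); go(443.3,393.5,5,-178.8)"
```

```text
t 13.2 mag xyz -363.4 23.7 6.7 rot [ 1.7994e+02  7.0000e-02 -1.7892e+02] Fmag 0.3 0.2 -0.8 op 0.202 q [ 0.72  0.6   1.84 -0.    0.7  -0.87]
dp [0.049 0.015 0.042] rot [ 0.01   0.012 -0.02 ] dist 2.6457122012207894
```

{"api": "play_rows", "payload": {"dp": [[0,0,-0.5],[0,0,-1.1],[0,0,-1.8],[0,0,-2.3],[0,0,-2.5]], "rot": [[0,0,0],[0,0,0],[0,0,0],[0,0,0],[0,0,0]]}}

```text
clock: 13.62
eef_pos: [446.1, 393.8, 109.2]
tcp_rot: [3.138, 0.004, -3.123]
contact_force: [0.6, 0.9, -0.2]
opening: 0.199
grasp_force: 27.6
```

```bash
python3 -c "
from h import *
mag(); go(*m2w(20,2),107,YM)"
```

```text
t 13.62 mag xyz -364.2 24.7 109.2 rot [ 179.82    0.22 -178.91] Fmag -0.7 0.7 -0.2 op 0.199 q [ 0.72  0.44  1.8  -0.    0.89 -0.87]
dp [-1.    -9.57   0.029] rot [ 0.028  0.039 -1.558] dist 384.86703561359604
```

{"api": "play_rows", "payload": {"dp": [[-0.07,-0.64,0],[-0.14,-1.28,0],[-0.21,-1.92,0],[-0.28,-2.56,0],[-0.35,-3.2,0]], "rot": [[0,0,-0.3],[0,0,-0.6],[0,0,-0.9],[0.03,0.04,-1.2],[0.03,0.04,-1.56]]}}

```text
clock: 14.03
eef_pos: [460.9, 263.7, 105.4]
tcp_rot: [-3.139, -0.005, -2.957]
contact_force: [-0.0, 0.1, -1.2]
opening: 0.203
grasp_force: 27.6
```

{"api": "play_rows", "payload": {"dp": [[0.04,-0.64,0],[0.08,-1.28,0],[0.12,-1.92,0],[0.16,-2.56,0],[0.2,-3.2,0]], "rot": [[0,0,0],[0,0,0],[0,0,0],[0,0,0],[0,0,0]]}}

```text
clock: 14.45
eef_pos: [476.2, 136.3, 105.7]
tcp_rot: [-3.139, -0.005, -2.959]
contact_force: [-0.0, 0.3, -0.7]
opening: 0.204
grasp_force: 27.6
```

{"api": "play_rows", "payload": {"dp": [[0.04,-0.7,0],[0.08,-1.4,0],[0.12,-2.1,0],[0.16,-2.8,0],[0.2,-3.2,0]], "rot": [[0,0,0],[0,0,0],[0,0,0],[0,0,0],[0,0,0]]}}

```text
clock: 14.87
eef_pos: [491.8, 7.9, 106.2]
tcp_rot: [-3.138, -0.004, -2.96]
contact_force: [-0.1, 1.0, -0.1]
opening: 0.2
grasp_force: 27.6
```

{"api": "play_rows", "payload": {"dp": [[0,0,0],[0,0,0]], "rot": [[0,0,0],[0,0,0]]}}

```text
clock: 15.03
eef_pos: [491.6, 9.6, 106.2]
tcp_rot: [-3.139, -0.005, -2.961]
contact_force: [0.4, -1.2, -0.8]
opening: 0.2
grasp_force: 27.6
```

```bash
python3 -c "
from h import *
mag(); go(*m2w(20,2),40,YM)"
```

```text
t 15.03 mag xyz 21.9 -0.2 106.2 rot [-179.85   -0.27 -169.67] Fmag 1.2 0.2 -0.8 op 0.2 q [ 0.02  0.32  2.02 -0.    0.81 -1.73]
dp [-0.062  0.052  1.654] rot [-0.025 -0.045 -0.019] dist 66.2310070651254
```

{"api": "play_rows", "payload": {"dp": [[-0.06,0.05,0.4],[-0.06,0.05,0.8],[-0.06,0.05,1.2],[-0.06,0.05,1.5],[-0.06,0.05,1.65]], "rot": [[-0.02,-0.04,-0.02],[-0.02,-0.04,-0.02],[-0.02,-0.04,-0.02],[-0.02,-0.04,-0.02],[-0.02,-0.04,-0.02]]}}

```text
clock: 15.45
eef_pos: [492.4, 13.5, 38.9]
tcp_rot: [-3.141, -0.002, -2.956]
contact_force: [-0.1, -0.7, -1.1]
opening: 0.201
grasp_force: 27.6
```

{"api": "play_rows", "payload": {"dp": [[0,0,0],[0,0,0]], "rot": [[0,0,0],[0,0,0]]}}

```text
clock: 15.62
eef_pos: [493.4, 13.0, 40.4]
tcp_rot: [-3.141, -0.001, -2.956]
contact_force: [0.6, -0.9, -0.6]
opening: 0.2
grasp_force: 27.6
```

```bash
python3 -c "
from h import *
mag(); go(*m2w(20,2),17,YM)"
```

```text
t 15.62 mag xyz 18.9 2.2 40.4 rot [-1.7997e+02 -4.0000e-02 -1.6939e+02] Fmag 1.0 0.4 -0.6 op 0.2 q [ 0.02  0.43  2.05 -0.    0.66 -1.73]
dp [ 0.006 -0.027  0.585] rot [-0.005 -0.007  0.028] dist 23.42705161720584
```

{"api": "play_rows", "payload": {"dp": [[0,-0.03,0.15],[0,-0.03,0.3],[0,-0.03,0.42],[0,-0.03,0.52],[0,-0.03,0.57]], "rot": [[0,0,0.03],[0,0,0.03],[0,0,0.03],[0,0,0.03],[0,0,0.03]]}}

```text
clock: 16.03
eef_pos: [493.5, 11.1, 17.0]
tcp_rot: [-3.141, -0.001, -2.961]
contact_force: [-0.2, 0.1, -0.6]
opening: 0.201
grasp_force: 27.6
```

{"api": "play_rows", "payload": {"dp": [[0,0,0.01],[0,0,0.02],[0,0,0.02]], "rot": [[0,0,0],[0,0,0],[0,0,0]]}}

```text
clock: 16.28
eef_pos: [493.9, 11.1, 16.8]
tcp_rot: [-3.141, -0.0, -2.961]
contact_force: [-0.2, -0.8, 0.2]
opening: 0.201
grasp_force: 27.6
```

```bash
python3 -c "
from h import *
mag()"
```

```text
t 16.28 mag xyz 20.8 2.3 16.8 rot [-1.7996e+02 -1.0000e-02 -1.6963e+02] Fmag 0.8 -0.3 0.2 op 0.201 q [ 0.02  0.48  2.06 -0.    0.61 -1.73]
```

{"api": "play_rows", "payload": {"dp": [[0,0,0],[0,0,0],[0,0,0]], "rot": [[0,0,0],[0,0,0],[0,0,0]], "fingers": 0.3}}

```text
clock: 16.53
eef_pos: [493.9, 11.2, 17.0]
tcp_rot: [-3.141, 0.0, -2.96]
contact_force: [0.0, -0.1, -0.2]
opening: 0.295
grasp_force: 0.0
```

{"api": "play_rows", "payload": {"dp": [[0,0,-0.3],[0,0,-0.8],[0,0,-1.4],[0,0,-2.0],[0,0,-2.5]], "rot": [[0,0,0],[0,0,0],[0,0,0],[0,0,0],[0,0,0]]}}

```text
clock: 16.95
eef_pos: [494.0, 11.3, 118.4]
tcp_rot: [-3.141, 0.001, -2.96]
contact_force: [-0.2, -0.1, 0.7]
opening: 0.297
grasp_force: 0.0
```

{"api": "play_rows", "payload": {"dp": [[0,0.3,0],[0,0.6,0],[0,0.9,0],[0,1.2,0],[0,1.4,0]], "rot": [[0,0,0],[0,0,0],[0,0,0],[0,0,0],[0,0,0]], "fingers": 0.5}}

```text
clock: 17.37
eef_pos: [482.5, 68.0, 115.7]
tcp_rot: [-3.141, -0.002, -2.959]
contact_force: [-0.1, -1.0, -0.7]
opening: 0.498
grasp_force: 0.0
```

```bash
python3 -c "
from h import *
mag(); go(*m2w(-37,0),39,YM)
f=optics.grab_frame('top'); g=optics.grab_frame('scene')
cv2.imwrite('pics/g.png',np.hstack([cv2.resize(f['color'][170:260,240:360][:,:,::-1],(400,300)),cv2.resize(g['color'][130:265,220:400][:,:,::-1],(400,300))]))"
```

```text
t 17.37 mag xyz -37.1 1.4 115.7 rot [-1.7998e+02 -1.3000e-01 -1.6956e+02] Fmag 1.0 -0.3 -0.7 op 0.498 q [ 0.14  0.3   2.02 -0.    0.83 -1.62]
dp [ 0.031 -0.002  1.918] rot [-0.004 -0.022 -0.001] dist 76.71025035934125
```

View pics/g.png

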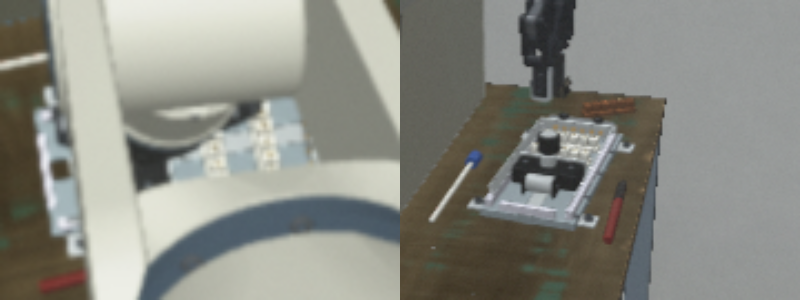

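Both strips lie crosswise in the track at (215,155) and (265,140), and the follower is still held. I'll grip the knob.

{"api": "play_rows", "payload": {"dp": [[0.03,0,0.5],[0.03,0,1.0],[0.03,0,1.4],[0.03,0,1.7],[0.03,0,1.9]], "rot": [[0,0,0],[0,0,0],[0,0,0],[0,0,0],[0,0,0]]}}

```text
clock: 17.88
eef_pos: [481.6, 65.8, 39.1]
tcp_rot: [-3.141, -0.003, -2.96]
contact_force: [0.1, 0.4, 1.0]
opening: 0.505
grasp_force: 0.0
```

{"api": "play_rows", "payload": {"dp": [[0,0,0],[0,0,0],[0,0,0],[0,0,0],[0,0,0]], "rot": [[0,0,0],[0,0,0],[0,0,0],[0,0,0],[0,0,0]], "fingers": 0.1, "grip_force": 60}}

```text
clock: 18.3
eef_pos: [481.6, 66.5, 40.4]
tcp_rot: [3.141, -0.002, -2.961]
contact_force: [-0.2, 5.9, -14.3]
opening: 0.269
grasp_force: 59.4
```

```bash
python3 -c "
from h import *
mag()"
```

```text
t 18.3 mag xyz -35.9 0.3 40.4 rot [ 1.7999e+02 -1.0000e-01 -1.6963e+02] Fmag -5.8 0.9 -14.3 op 0.269 q [ 0.13  0.42  2.07  0.    0.65 -1.62]
```

{"api": "play_rows", "payload": {"dp": [[0,0.03,-0.05],[0,0.03,-0.12],[0,0.03,-0.2],[0,0.03,-0.27],[0,0.03,-0.27]], "rot": [[0,0,0],[0,0,0],[0,0,0],[0,0,0],[0,0,0]]}}

```text
clock: 18.72
eef_pos: [481.7, 66.4, 52.2]
tcp_rot: [-3.14, -0.001, -2.96]
contact_force: [-0.6, -7.6, -9.3]
opening: 0.272
grasp_force: 60.2
```

{"api": "play_rows", "payload": {"dp": [[0,-0.03,0],[0,-0.06,0],[0,-0.1,0],[0,-0.15,0],[0,-0.2,0]], "rot": [[0,0,0],[0,0,0],[0,0,0],[0,0,0],[0,0,0]]}}

```text
clock: 19.13
eef_pos: [483.2, 58.4, 51.9]
tcp_rot: [-3.14, -0.001, -2.96]
contact_force: [-1.6, -7.3, -9.2]
opening: 0.276
grasp_force: 60.2
```

```bash
python3 -c "
from h import *
mag()"
```

```text
t 19.13 mag xyz -27.6 0.4 51.9 rot [-1.7990e+02 -8.0000e-02 -1.6959e+02] Fmag 6.9 -2.9 -9.2 op 0.276 q [ 0.12  0.4   2.06 -0.    0.68 -1.63]
```

{"api": "play_rows", "payload": {"dp": [[0,-0.12,0],[0,-0.24,0],[0,-0.36,0],[0,-0.48,0],[0,-0.6,0]], "rot": [[0,0,0],[0,0,0],[0,0,0],[0,0,0],[0,0,0]]}}

```text
clock: 19.55
eef_pos: [487.5, 34.7, 51.9]
tcp_rot: [-3.14, -0.001, -2.96]
contact_force: [-0.5, -7.4, -8.2]
opening: 0.27
grasp_force: 60.2
```

{"api": "play_rows", "payload": {"dp": [[0,-0.12,0],[0,-0.24,0],[0,-0.36,0],[0,-0.48,0],[0,-0.6,0]], "rot": [[0,0,0],[0,0,0],[0,0,0],[0,0,0],[0,0,0]]}}

```text
clock: 19.97
eef_pos: [491.8, 11.2, 51.9]
tcp_rot: [-3.14, -0.001, -2.96]
contact_force: [-1.7, -5.5, -8.9]
opening: 0.268
grasp_force: 60.2
```

{"api": "play_rows", "payload": {"dp": [[0,-0.06,0],[0,-0.12,0],[0,-0.18,0],[0,-0.24,0],[0,-0.3,0]], "rot": [[0,0,0],[0,0,0],[0,0,0],[0,0,0],[0,0,0]]}}

```text
clock: 20.38
eef_pos: [494.0, -0.5, 52.0]
tcp_rot: [-3.14, -0.001, -2.96]
contact_force: [-1.8, -5.6, -8.6]
opening: 0.272
grasp_force: 60.2
```

```bash
python3 -c "
from h import *
mag()"
```

```text
t 20.38 mag xyz 32.3 0.3 52.0 rot [-1.7992e+02 -8.0000e-02 -1.6960e+02] Fmag 5.2 -2.7 -8.6 op 0.272 q [-0.    0.41  2.05 -0.    0.69 -1.75]
```

{"api": "play_rows", "payload": {"dp": [[0,-0.03,0],[0,-0.06,0],[0,-0.09,0],[0,-0.12,0],[0,-0.14,0]], "rot": [[0,0,0],[0,0,0],[0,0,0],[0,0,0],[0,0,0]]}}

```text
clock: 20.8
eef_pos: [494.9, -6.0, 52.0]
tcp_rot: [-3.14, -0.001, -2.96]
contact_force: [-2.1, -6.2, -9.3]
opening: 0.271
grasp_force: 60.2
```

{"api": "play_rows", "payload": {"dp": [[0,-0.01,0],[0,-0.02,0],[0,-0.03,0],[0,-0.04,0],[0,-0.04,0]], "rot": [[0,0,0],[0,0,0],[0,0,0],[0,0,0],[0,0,0]]}}

```text
clock: 21.22
eef_pos: [495.2, -7.5, 52.0]
tcp_rot: [-3.14, -0.001, -2.96]
contact_force: [-2.0, -6.4, -8.8]
opening: 0.276
grasp_force: 60.2
```

```bash
python3 -c "
from h import *
mag()"
```

```text
t 21.22 mag xyz 39.4 0.3 52.0 rot [-1.7992e+02 -8.0000e-02 -1.6959e+02] Fmag 5.9 -3.1 -8.8 op 0.276 q [-0.02  0.41  2.04 -0.    0.69 -1.77]
```

{"api": "play_rows", "payload": {"dp": [[0,-0.015,0],[0,-0.03,0],[0,-0.045,0],[0,-0.06,0],[0,-0.07,0]], "rot": [[0,0,0],[0,0,0],[0,0,0],[0,0,0],[0,0,0]]}}

```text
clock: 21.63
eef_pos: [495.3, -8.2, 51.5]
tcp_rot: [3.14, -0.002, -2.962]
contact_force: [-3.7, 12.4, -9.2]
opening: 0.267
grasp_force: 60.3
```

```bash
python3 -c "
from h import *
mag()"
```

```text
t 21.63 mag xyz 40.1 0.2 51.5 rot [ 1.7990e+02 -1.1000e-01 -1.6969e+02] Fmag -12.8 -1.4 -9.2 op 0.267 q [-0.02  0.41  2.04  0.    0.69 -1.77]
```

{"api": "play_rows", "payload": {"dp": [[0,0.02,0.03],[0,0.02,0.06],[0,0.02,0.06]], "rot": [[0,0,0],[0,0,0],[0,0,0]]}}

```text
clock: 21.88
eef_pos: [495.3, -8.0, 49.0]
tcp_rot: [3.141, -0.002, -2.961]
contact_force: [-3.7, 4.1, -8.2]
opening: 0.267
grasp_force: 60.3
```

{"api": "play_rows", "payload": {"dp": [[0,0,0],[0,0,0],[0,0,0],[0,0,0]], "rot": [[0,0,0],[0,0,0],[0,0,0],[0,0,0]], "fingers": 0.5}}

```text
clock: 22.22
eef_pos: [497.3, -8.7, 49.9]
tcp_rot: [-3.14, 0.002, -2.96]
contact_force: [0.0, 0.0, -0.2]
opening: 0.501
grasp_force: 0.0
```

{"api": "play_rows", "payload": {"dp": [[0,0,-0.4],[0,0,-1.0],[0,0,-1.8],[0,0,-2.6],[0,0,-3.2]], "rot": [[0,0,0],[0,0,0],[0,0,0],[0,0,0],[0,0,0]]}}

```text
clock: 22.63
eef_pos: [497.2, -8.7, 180.1]
tcp_rot: [-3.14, 0.003, -2.961]
contact_force: [0.8, -0.2, -0.3]
opening: 0.505
grasp_force: 0.0
```

{"api": "play_rows", "payload": {"dp": [[0,0.8,0],[0,1.6,0],[0,2.4,0],[0,3.2,0],[0,4.0,0]], "rot": [[0,0,0],[0,0,0],[0,0,0],[0,0,0],[0,0,0]]}}

```text
clock: 23.05
eef_pos: [467.4, 150.2, 177.8]
tcp_rot: [-3.141, 0.001, -2.961]
contact_force: [1.1, -0.4, -0.1]
opening: 0.5
grasp_force: 0.0
```

{"api": "play_rows", "payload": {"dp": [[0,0.6,0],[0,1.2,0],[0,1.8,0],[0,2.0,0],[0,2.0,0]], "rot": [[0,0,0],[0,0,0],[0,0,0],[0,0,0],[0,0,0]]}}

```text
clock: 23.47
eef_pos: [453.0, 229.0, 177.4]
tcp_rot: [-3.141, 0.001, -2.958]
contact_force: [0.4, 0.7, 0.4]
opening: 0.501
grasp_force: 0.0
```

```bash
python3 -c "
from h import *
mag()
f=optics.grab_frame('top')
cv2.imwrite('pics/i.png',cv2.resize(f['color'][170:260,230:350][:,:,::-1],(800,600),interpolation=cv2.INTER_CUBIC))"
```

```text
t 23.47 mag xyz -200.8 1.6 177.4 rot [-1.7999e+02  4.0000e-02 -1.6949e+02] Fmag -0.6 0.5 0.4 op 0.501 q [ 0.47  0.23  1.93 -0.    0.97 -1.29]
```

View pics/i.png

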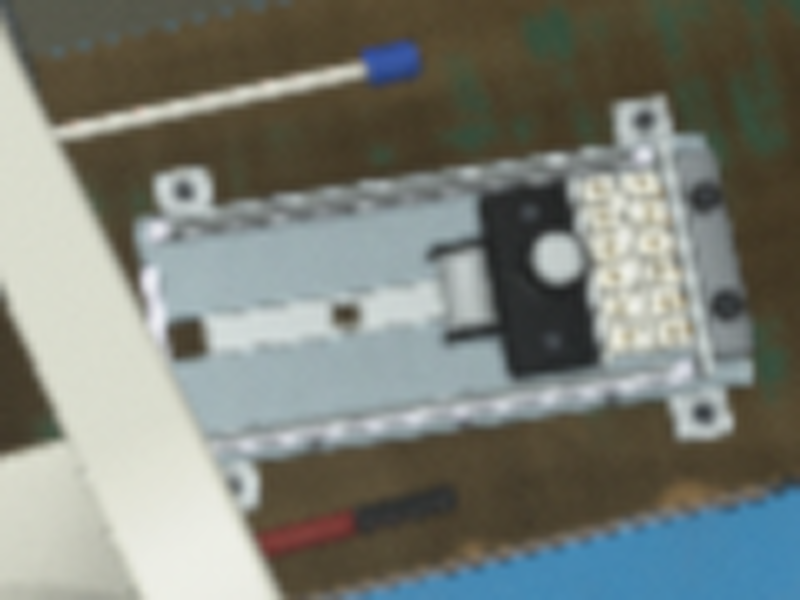

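The picture shows both strips side by side at about (610,265) and (655,260), pressed flat against the stop by the follower, with the knob at (557,257). The bystanders I can see are where they were, so I'm handing in.

```bash
python3 -c "
from rig import r
print(r.sign_off())"
```

```text
the job is handed in; nothing more can be done
None
```

The job is handed in at about 23.5 s of the 72 s: the last picture shows both strips side by side, crosswise against the stop with the follower resting on them, and the arm clear; no verdict came back.

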